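Empty avocado stones into a sprung-lid compost caddy and hold its lid ajar

ROBOT

A 7-joint arm with a two-finger parallel gripper is mounted at the origin on a cart in front of the work surface, level with it; the furniture and walls round the work are solid. World frame = base frame: x ahead of the robot, y to its left, z up, the work surface at z = 0. Lengths are in m, angles in rad, forces in N, time in s.
With the tool pointing down it reaches from about 0.4 to 0.85 m from the base axis. Payload 4.5 kg.
Tool frame: the origin (TCP) lies where the fingers leave the gripper's body, on its centre line; the fingertips stand 64 mm ahead of it and the grasp point (between the pads) lies 45 mm ahead of it; z points along the fingers, y is the direction in which the jaws open and shut (so a half turn about z gives the same grasp; the last joint's range is limited). The gripper opens to 88 mm and grips with 3 to 60 N. Pads are 18 mm wide; open, the fingers measure 123 mm over their backs; the gripper's body (75 mm by 187 mm) begins 45 mm behind the grasp point.
Start: joints at [-1.106, 0.689, -0.195, 1.565, 0.157, 0.902, -0.215], TCP at [0.261, 0.568, 0.303] pointing down, gripper open.
Joint ranges: [-3.01, 3.01], [-0.46, 2.08], [-1.47, 1.51], [0.13, 2.56], [-1, 4.14], [0.04, 2.09], [-2.66, 2.66]. Speed limits (rad/s): [2.57, 2.57, 3.14, 3.14, 3.14, 3.14, 3.14].

INTERFACE

Orientations are given as a unit quaternion [x, y, z, w].
In Python, from plant import monitor, snapshot, workorder, finder gives the robot as it stands.
- The arm moves only by the tool carry_out, never from a script. Its argument "motion" is one flat list of numbers, 6 for each row, row after row: the shift along the tool's x, y, z in cm, then the turn, a rotation vector about the tool's x, y, z in rad. In form: [x, y, z, rx, ry, rz, x, y, z, rx, ry, rz, ...]. A call has 1 to 8 rows; each row shifts and turns the commanded pose from where the row before left it, along the tool's axes as they then stand; what a row does not reach is not made up. A row lasts 1/8 s, in which the tool goes at most 62.5 mm and 10.7 degrees, less where a joint would pass 70% of its speed; a pose out of reach is approached as far as the arm can. A call with a gripper value outside its range is refused whole. "hand" is the finger opening in cm, from 0 to 8.81, set as the call begins (left out, the last holds). The fingers move at their own pace and stop on an object; "grip_force" is the grip in N (left out, the last holds). Time passes only in rows, so rows that do not move let the fingers close. It gives the time, the measured TCP pose, the force and the opening at its end, in the units of the state.
- monitor.get_state(): the state, without advancing time (a new reading comes with each control period).
- snapshot(name): name is "side" or "top"; returns a dict with "frame" (480x640x3 uint8, red, green, blue), "range_z" (480x640 float32, m along the optical axis (not along the pixel's ray), 0 where there is no reading), "fx", "fy", "cx", "cy" (pixels), "rvec" (rotation vector, rad) and "tvec" (3), from world to camera coordinates, as OpenCV has them. Camera axes: x right, y down, z forward; pixel columns grow to the right and rows downward; lengths in m; the calibration is good to about 2 mm. A picture is of the moment at which its call begins.
- workorder.finish_job(): hands the job in, once; it reports no verdict.
Trained networks look in a picture, given as the dict that the camera call returned (one of the last four; its "shot" number tells which), for a name from the list of things; names that differ only in an ending like _2 or _b are one class to them, and where a whole thing is asked for, a point or a joint stands for the part that bears it (a point fixed in the world has none). Each returns a list of dicts, best first, with "p" (0 to 1); they miss things now and then, are a little off and sometimes report something else, mostly with a low value. They report only what shows in the picture. A call takes as long as a camera call.
- finder.masks_of(picture, thing): "pixels" (480x640 bool, what is visible of it) and "extent" ([left, top, right, bottom] in pixels, round what is visible of it).
The state is a dict: "clock": time; "q": joint angles; "qd": joint speeds; "joint_torque": joint torques, N m; "tool_pos": TCP position; "eef_rot": TCP orientation; "contact_force": force on the tool from outside, world axes, zero at the start; "moment": the same for the moment, N m; "opening": opening from 0.0 (shut) to 1.0 (fully open).
Only numpy, scipy, OpenCV 4.12 (cv2) and the standard library are available. Lean on these libraries where they do the work, as an engineer would, in place of code of your own. Each camera call takes 0.05 s, during which the arm holds its last target. There are 200 camera calls.

TASK

Swing the lid of the green compost caddy up past its balance point and let go, so that its spring keeps it standing open; then pick up the cream tray, tip all three avocado stones out of it into the caddy, and put the empty tray down upright on the worktop. Then take the lid by its bar again, bring it back to just below its balance point, where it leans lightly on your fingers, and keep holding it still there so that I can change the carbon filter in it: finish while holding the lid, do not shut it or let it go. Leave the dish brush, salt shaker, spice jar, teaspoon and black-and-white pouch where they are.

Things in the scene. Friction and masses are not known exactly. Their poses are not given: they have to be found in the camera images.
- caddy: Sage-green open compost caddy, fixed to the worktop, 160 (x) by 210 (y) mm, 129 mm high to its steel rim, walls 4 mm, inner floor 10 mm above the worktop, mouth 152 by 202 mm. Origin: centre of its underside. x points to its hinged back (away from the robot, yaw within 0.3 rad), z up.
- lid_hinge (a point): Point on the caddy: middle of the lid's hinge line, 86 mm behind (+x of) the caddy's centre, 133 mm above the worktop. The hinge line runs along the caddy's y axis. Axes as the caddy's; it does not turn with the lid.
- lid_bar (a point): Middle of the lid's round steel bar: 10 mm thick, parallel to the hinge line, free over 90 mm, 36 mm clear of the lid's front edge. At lid angle q it is 213*cos(q) mm in front of (-x of) the hinge and 213*sin(q) mm above it; shut, 133 mm above the worktop. Being round, it can turn between fingers that keep pointing down.
- lid (a joint): Lid angle, rad: 0 shut (level), grows as the front goes up, stop at 1.65. Green lid with a round black filter vent, sprung and damped. It balances at 0.84 (48 degrees): below, it sinks shut by itself; above, the spring swings it to the stop and keeps it there. At the bar, lifting it from shut takes 1.5 N, pulling it off the stop 3.5 N. Just below balance: 0.59 to 0.79.
- tray: Loose cream boat-shaped tray, 0.2 kg, left of the caddy: 236 (y) by 128 (x) mm. Floor 96 mm long, 4 thick; both ends slope up at 26 degrees to a pouring lip 115 mm from the centre, 39 high; side walls 62 high at the ends. Grip: upright ear amid each long side, 8 mm thick, 64 wide, top 78 high, mid-plane x = +-60 mm. Origin: centre of underside. Empties over an end when tipped 60 degrees about x.
- stone_a: One of three brown avocado stones, rounded, 33 by 30 mm, 30 g, lying loose on the tray's floor at the start; should stones stick while tipping, a shake frees them. Origin: its centre.
- stone_b: One of three brown avocado stones, rounded, 33 by 30 mm, 30 g, lying loose on the tray's floor at the start; should stones stick while tipping, a shake frees them. Origin: its centre.
- stone_c: One of three brown avocado stones, rounded, 33 by 30 mm, 30 g, lying loose on the tray's floor at the start; should stones stick while tipping, a shake frees them. Origin: its centre.
- dish_brush: Bystander: round dish brush with a black knob, 64 mm across, 67 high, nearer the robot than the caddy, to the right. Origin: centre of its underside. Leave it alone.
- salt_shaker: Bystander: glass salt shaker, 44 mm across, 90 high, to the right of the caddy. Origin: centre of its underside. Leave it alone.
- spice_a: Bystander: spice jar with a dark cap, 41 mm across, 105 high, behind the caddy to the right. Origin: centre of its underside. Leave it alone.
- teaspoon: Bystander: teaspoon, 130 by 27 by 11 mm, lying on the worktop to the left, nearer the robot than the tray. Origin: centre of its underside. Leave it alone.
- foil_pouch: Bystander: black-and-white pouch, 46 by 94 by 104 mm, standing to the right of the caddy. Origin: centre of its underside. Leave it alone.

How it is judged:
By the outcome, as a careful person would: the job done as asked, in the order asked, and still so for the second after the job is handed in, while the arm keeps its last pose, push and grip.
It also fails if it takes over 67 s, if anything falls off the work surface, if the arm or the gripper's body presses on something with over 40 N, if the wrist force passes 120 N, or if a joint passes its speed limit or range.

## Working session

There is one attempt and no reset: what is moved stays moved. The work goes in short steps, Python scripts to look and compute and a tool call to move; the robot and the scene stay as the last step left them, time stands still between calls to the robot, and variables do not carry over. Pictures are saved under pics/ and viewed, about 8 in all and at most 12, crops included, and the job is handed in when it is done.

Besides the shell and the picture viewer there is one more tool, called by a JSON object that holds its "name" and its "arguments", one argument or row to a line. carry_out: Moves the arm, as the interface text tells. Its arguments: {"type":"object","properties":{"motion":{"type":"array"},"hand":{"type":"number"},"grip_force":{"type":"number"}},"required":["motion"]}

```bash
ls; mkdir -p pics; cat > h.py <<'E'
import numpy as np, cv2
from scipy.spatial.transform import Rotation as R
from plant import monitor, snapshot, workorder, finder
def world(p, mask=None):
    z=p["range_z"]; v,u=np.mgrid[0:480,0:640]
    ok=(z>0) if mask is None else (z>0)&mask
    c=np.stack([(u-p["cx"])/p["fx"]*z,(v-p["cy"])/p["fy"]*z,z],-1)[ok]
    return (c-np.array(p["tvec"]).ravel())@R.from_rotvec(np.array(p["rvec"]).ravel()).as_matrix()
def save(p,n): cv2.imwrite("pics/"+n,p["frame"][:,:,::-1])
E
python3 - <<'E'
from h import *
s=monitor.get_state(); print({k:np.round(v,3) for k,v in s.items()})
for n in ("top","side"):
    p=snapshot(n); save(p,n+"0.png")
    print(n,"cam",-R.from_rotvec(np.array(p["rvec"]).ravel()).as_matrix().T@np.array(p["tvec"]).ravel())
    for t in ["caddy","lid","lid_bar","tray","stone_a","dish_brush","salt_shaker","spice_a","teaspoon","foil_pouch"]:
        for m in finder.masks_of(p,t)[:3 if t=="stone_a" else 1]:
            w=world(p,m["pixels"]); 
            if len(w)<5: continue
            top=w[w[:,2]>np.percentile(w[:,2],95)-.01]
            rc=cv2.minAreaRect((w[:,:2]*1000).astype(np.float32))
            print(t,round(m["p"],2),m["extent"],"z",np.round(np.percentile(w[:,2],[2,98]),3),"rect",np.round(rc[0],0),np.round(rc[1],0),round(rc[2],1),"med",np.round(np.median(w,0),3))
E
```

```text
pics
{'clock': np.float64(0.0), 'q': array([-1.106,  0.69 , -0.195,  1.566,  0.157,  0.903, -0.215]), 'qd': array([-0.001, -0.002,  0.001, -0.001,  0.   , -0.001,  0.   ]), 'joint_torque': array([ 0.0000e+00, -5.2756e+01, -1.2670e+00, -1.5342e+01, -5.3000e-02,
        7.0000e-03,  0.0000e+00]), 'tool_pos': array([0.261, 0.567, 0.302]), 'eef_rot': array([ 0.214,  0.977, -0.001, -0.   ]), 'contact_force': array([-0.006,  0.347,  0.187]), 'moment': array([-0.031, -0.037, -0.04 ]), 'opening': np.float64(1.002)}
top cam [0.3429493  0.00366611 1.26869145]
caddy 0.58 [324.1, 162.3, 412.9, 252.7] z [0.002 0.145] rect [ 577. -156.] [241. 268.] 77.0 med [ 0.566 -0.142  0.138]
lid 0.77 [324.9, 167.0, 410.7, 258.9] z [0.134 0.145] rect [ 580. -144.] [211. 267.] 78.1 med [ 0.571 -0.143  0.139]
lid_bar 0.72 [321.4, 162.9, 411.3, 255.3] z [0.134 0.145] rect [ 569. -157.] [238. 253.] 78.1 med [ 0.57  -0.143  0.139]
tray 0.83 [160.2, 211.9, 250.4, 276.0] z [0.001 0.078] rect [493. 305.] [148. 248.] 13.6 med [0.489 0.305 0.021]
stone_a 0.62 [210.8, 227.8, 220.4, 235.5] z [0.02  0.036] rect [515. 279.]
[... 1171 characters left out ...]
202.7, 154.6, 293.0, 218.7] z [0.003 0.079] rect [492. 314.] [153. 272.] 11.4 med [0.495 0.301 0.028]
stone_a 0.64 [253.4, 185.5, 264.0, 195.7] z [0.017 0.04 ] rect [514. 277.] [25. 26.] 17.6 med [0.512 0.276 0.03 ]
dish_brush 0.59 [385.8, 359.0, 401.5, 379.5] z [0.004 0.071] rect [ 384. -380.] [45. 45.] 40.3 med [ 0.376 -0.381  0.039]
salt_shaker 0.66 [408.2, 351.6, 431.0, 376.1] z [0.001 0.091] rect [ 431. -421.] [34. 59.] 58.0 med [ 0.417 -0.418  0.061]
teaspoon 0.71 [164.8, 193.1, 203.7, 207.4] z [0.001 0.013] rect [323. 411.] [ 22. 118.] 30.2 med [0.306 0.442 0.006]
foil_pouch 0.68 [432.0, 317.2, 465.6, 363.9] z [0.004 0.106] rect [ 534. -430.] [119.  45.] 2.9 med [ 0.507 -0.433  0.059]
```

```bash
python3 - <<'E'
import cv2
a=cv2.imread("pics/top0.png")[130:330,130:490]; b=cv2.imread("pics/side0.png")[140:390,150:480]
a=cv2.resize(a,(800,444),interpolation=cv2.INTER_CUBIC)
cv2.imwrite("pics/a.png",a); cv2.imwrite("pics/b.png",cv2.resize(b,None,fx=2.3,fy=2.3,interpolation=cv2.INTER_CUBIC))
E
cat > fit.py <<'E'
from h import *
p=snapshot("top"); W=world(p)
# lid plate points & bar points
sel=(W[:,2]>.125)&(W[:,2]<.16)&(W[:,0]>.4)&(W[:,0]<.72)&(W[:,1]<0.0)&(W[:,1]>-.3)
q=W[sel]; print(len(q))
m=max(finder.masks_of(p,"lid"),key=lambda m:m["p"]); 
for y in np.arange(-.28,0,.02):
    r=q[abs(q[:,1]-y)<.01]
    if len(r): print("y",round(y,2),"x",np.round([r[:,0].min(),r[:,0].max()],3),"n",len(r),np.round(np.sort(r[:,0])[:4],3))
for x in np.arange(.44,.7,.02):
    r=q[abs(q[:,0]-x)<.01]
    if len(r): print("x",round(x,2),"y",np.round([r[:,1].min(),r[:,1].max()],3),"z",np.round(np.median(r[:,2]),3),len(r))
# tray ears
t=W[(W[:,2]>.07)&(W[:,2]<.09)&(W[:,1]>.15)&(W[:,1]<.45)&(W[:,0]>.38)&(W[:,0]<.62)]
for s in (t[t[:,0]>.492],t[t[:,0]<.492]): print("ear",len(s),np.round(s.mean(0),3),np.round(s.min(0),3),np.round(s.max(0),3))
E
python3 fit.py
```

```text
5411
y -0.26 x [0.564 0.643] n 83 [0.564 0.566 0.57  0.572]
y -0.24 x [0.481 0.652] n 360 [0.481 0.484 0.486 0.489]
y -0.22 x [0.473 0.657] n 505 [0.473 0.473 0.473 0.473]
y -0.2 x [0.476 0.662] n 505 [0.476 0.478 0.478 0.478]
y -0.18 x [0.439 0.662] n 536 [0.439 0.441 0.441 0.444]
y -0.16 x [0.438 0.666] n 545 [0.438 0.439 0.439 0.441]
y -0.14 x [0.444 0.674] n 512 [0.444 0.444 0.444 0.444]
y -0.12 x [0.446 0.678] n 545 [0.446 0.446 0.449 0.449]
y -0.1 x [0.452 0.681] n 549 [0.452 0.452 0.452 0.454]
y -0.08 x [0.457 0.684] n 516 [0.457 0.457 0.457 0.457]
y -0.06 x [0.459 0.675] n 518 [0.459 0.46  0.462 0.462]
y -0.04 x [0.512 0.633] n 217 [0.512 0.512 0.512 0.513]
y -0.02 x [0.515 0.546] n 20 [0.515 0.515 0.517 0.517]
x 0.44 y [-0.177 -0.114] z 0.137 72
x 0.46 y [-0.182 -0.061] z 0.137 133
x 0.48 y [-0.233 -0.061] z 0.137 175
x 0.5 y [-0.237 -0.053] z 0.138 450
x 0.52 y [-0.241 -0.027] z 0.138 577
x 0.54 y [-0.244 -0.027] z 0.139 634
x 0.56 y [-0.251 -0.032] z 0.139 592
x 0.58 y [-0.254 -0.038] z 0.139 604
x 0.6 y [-0.26 -0.04] z 0.139 596
x 0.62 y [-0.263 -0.046] z 0.138 580
x 0.64 y [-0.263 -0.049] z 0.138 558
x 0.66 y [-0.234 -0.054] z 0.138 352
x 0.68 y [-0.146 -0.057] z 0.138 88
ear 172 [0.575 0.364 0.079] [0.534 0.281 0.07 ] [0.62 0.45 0.09]
ear 71 [0.426 0.282 0.078] [0.418 0.253 0.071] [0.435 0.312 0.085]
```

View pics/a.png

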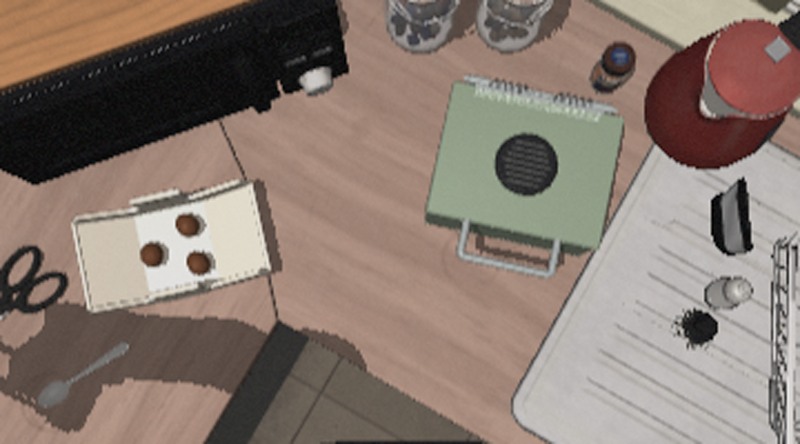

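View pics/b.png

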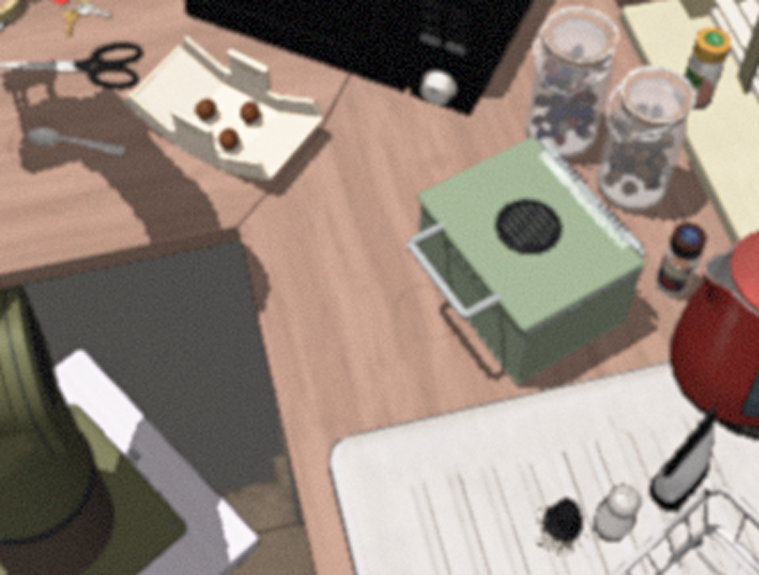

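```bash
cat >> h.py <<'E'
def down(yaw, tilt=0):
    """tool pointing down, jaw (tool y) along world yaw; tilt = rotation about tool y"""
    y=np.array([np.cos(yaw),np.sin(yaw),0]); z=np.array([0,0,-1.])
    return R.from_matrix(np.column_stack([np.cross(y,z),y,z]))*R.from_rotvec([0,tilt,0])
def plan(segs, start=None):
    """segs: list of (pos, Rot, nrows); prints rounded rows from present (or given) pose"""
    s=monitor.get_state()
    p,r=start or (np.array(s["tool_pos"]),R.from_quat(s["eef_rot"]))
    out=[]
    for P,Q,n in segs:
        P=np.array(P,float)
        for k in range(n,0,-1):
            d=r.inv().apply(P-p)/k*100; w=(r.inv()*Q).as_rotvec()/k
            d=np.round(d,2); w=np.round(w,3)
            out.append([*d,*w]); p=p+r.apply(d/100); r=r*R.from_rotvec(w)
            if np.linalg.norm(d)>6.25 or np.linalg.norm(w)>.186: print("TOO FAST",d,w)
    out=np.array(out)+0.
    for i in range(0,len(out),8): print("["+", ".join("%g"%v for v in out[i:i+8].ravel())+"]")
    return p,r
YC=-.204
cx=np.array([np.cos(YC),np.sin(YC),0]); cy=np.array([-np.sin(YC),np.cos(YC),0])
BAR=np.array([.453,-.119,.133]); H=BAR+.213*cx
def bar(q): return H+.213*(-np.cos(q)*cx+np.sin(q)*np.array([0,0,1]))
UP=np.array([0,0,.045])
E
python3 - <<'E'
from h import *
print(H)
Q=down(YC); a=BAR+UP
plan([((.40,.25,.29),down(.6),6),(a+[0,0,.08],Q,7),(a+[0,0,.04],Q,3)])
E
```

```text
[ 0.66158325 -0.16215124  0.133     ]
[-4.32, -3.85, 0.21, 0, 0, 0.09, -4.65, -3.44, 0.21, 0, 0, 0.09, -4.94, -3.01, 0.21, 0, 0, 0.09, -5.18, -2.56, 0.21, 0, 0, 0.09, -5.4, -2.08, 0.22, 0, 0, 0.09, -5.56, -1.59, 0.21, 0, 0, 0.09, -4.78, -2.35, 0.46, 0, 0, 0.115, -5.02, -1.79, 0.46, 0, 0, 0.115]
[-5.19, -1.2, 0.46, 0, 0, 0.115, -5.29, -0.6, 0.46, 0, 0, 0.115, -5.32, 0.01, 0.45, 0, 0, 0.115, -5.29, 0.63, 0.46, 0, 0, 0.115, -5.18, 1.23, 0.45, 0, 0, 0.114, 0, 0, 1.33, 0, 0, 0, 0, 0, 1.34, 0, 0, 0, 0, 0, 1.33, 0, 0, 0]
```

{"name": "carry_out", "arguments": {
  "motion": [-4.32,-3.85,0.21,0,0,0.09,-4.65,-3.44,0.21,0,0,0.09,-4.94,-3.01,0.21,0,0,0.09,-5.18,-2.56,0.21,0,0,0.09,-5.4,-2.08,0.22,0,0,0.09,-5.56,-1.59,0.21,0,0,0.09,-4.78,-2.35,0.46,0,0,0.115,-5.02,-1.79,0.46,0,0,0.115],
  "hand": 2.4,
  "grip_force": 15
}}

```text
clock: 2.2
tool_pos: [0.4157, 0.1429, 0.281]
eef_rot: [0.567, 0.824, 0.001, 0.0]
contact_force: [0.2, -0.0, 0.5]
opening: 0.269
```

{"name": "carry_out", "arguments": {
  "motion": [-5.19,-1.2,0.46,0,0,0.115,-5.29,-0.6,0.46,0,0,0.115,-5.32,0.01,0.45,0,0,0.115,-5.29,0.63,0.46,0,0,0.115,-5.18,1.23,0.45,0,0,0.114,0,0,1.33,0,0,0,0,0,1.34,0,0,0,0,0,1.33,0,0,0]
}}

```text
clock: 3.2
tool_pos: [0.453, -0.1173, 0.2171]
eef_rot: [0.774, 0.633, 0.0, -0.001]
contact_force: [0.5, 1.5, 0.8]
opening: 0.275
```

```bash
python3 - <<'E'
from h import *
s=monitor.get_state(); print(s["clock"],s["tool_pos"],s["q"],s["opening"])
p=snapshot("side"); cv2.imwrite("pics/c.png",cv2.resize(p["frame"][150:350,250:500,::-1],None,fx=2.6,fy=2.6,interpolation=cv2.INTER_CUBIC))
Q=down(YC); plan([(BAR+UP-.001*cx,Q,3)])
E
```

```text
3.2 [ 0.45295283 -0.11732951  0.21709545] [ 0.1271869   0.64161966  0.04489234  2.11840204 -0.07485021  0.3837314
  0.03173468] 0.27469773336563735
[-0.06, 0, 1.26, -0.001, 0, 0.001, -0.05, 0.01, 1.26, -0.001, 0, 0.001, -0.06, 0, 1.26, -0.001, -0.001, 0.001]
```

View pics/c.png

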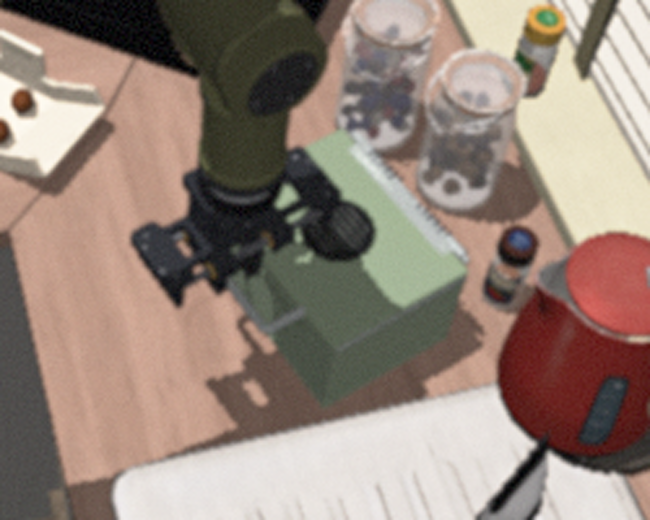

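The picture shows the gripper over the bar (around pixel 270,320), with its fingers between the bar and the lid front. I'll go down and close.

{"name": "carry_out", "arguments": {
  "motion": [-0.05,0,1.26,0,0,0,-0.05,0,1.26,0,0,0,-0.05,0,1.26,0,0,0]
}}

```text
clock: 3.62
tool_pos: [0.4527, -0.1204, 0.1794]
eef_rot: [0.775, 0.632, 0.0, -0.0]
contact_force: [-0.4, -0.6, -0.6]
opening: 0.275
```

{"name": "carry_out", "arguments": {
  "motion": [0,0,0,0,0,0,0,0,0,0,0,0,0,0,0,0,0,0,0,0,0,0,0,0],
  "hand": 0,
  "grip_force": 12
}}

```text
clock: 4.12
tool_pos: [0.454, -0.1208, 0.1807]
eef_rot: [0.775, 0.631, 0.001, 0.001]
contact_force: [4.0, -1.8, -2.3]
opening: 0.105
```

```bash
python3 - <<'E'
from h import *
s=monitor.get_state(); print(s["clock"],s["tool_pos"],s["q"],s["opening"],s["contact_force"])
Q=down(YC); 
plan([(bar(q)+UP,Q,1) for q in np.linspace(.06,1.55,24)])
E
```

```text
4.125 [ 0.45401089 -0.1207985   0.18068042] [ 0.14097135  0.7138398   0.03354454  2.14087457 -0.07801562  0.28465397
  0.03708613] 0.10453943270408142 [ 3.99314213 -1.84155009 -2.3285778 ]
[0.16, -0.09, -1.01, 0.003, 0, 0, 0, 0.12, -1.37, 0, 0, 0, 0, 0.22, -1.37, 0, 0, 0, 0, 0.3, -1.34, 0, 0, 0, 0, 0.4, -1.32, 0, 0, 0, 0, 0.47, -1.3, 0, 0, 0, 0, 0.56, -1.26, 0, 0, 0, 0, 0.64, -1.22, 0, 0, 0]
[0, 0.71, -1.18, 0, 0, 0, 0, 0.8, -1.13, 0, 0, 0, 0, 0.86, -1.08, 0, 0, 0, 0, 0.93, -1.02, 0, 0, 0, 0, 0.99, -0.95, 0, 0, 0, 0, 1.06, -0.89, 0, 0, 0, 0, 1.11, -0.82, 0, 0, 0, 0, 1.16, -0.75, 0, 0, 0]
[0, 1.21, -0.67, 0, 0, 0, 0, 1.24, -0.59, 0, 0, 0, 0, 1.29, -0.5, 0, 0, 0, 0, 1.31, -0.43, 0, 0, 0, 0, 1.34, -0.34, 0, 0, 0, 0, 1.35, -0.25, 0, 0, 0, 0, 1.37, -0.16, 0, 0, 0, 0, 1.38, -0.07, 0, 0, 0]
```

{"name": "carry_out", "arguments": {
  "motion": [0,0,-1.1,0,0,0,0,0.12,-1.37,0,0,0,0,0.22,-1.37,0,0,0,0,0.3,-1.34,0,0,0,0,0.4,-1.32,0,0,0,0,0.47,-1.3,0,0,0,0,0.56,-1.26,0,0,0,0,0.64,-1.22,0,0,0]
}}

```text
clock: 5.12
tool_pos: [0.4806, -0.1265, 0.2837]
eef_rot: [0.775, 0.631, 0.001, 0.002]
contact_force: [6.7, -2.4, -6.3]
opening: 0.103
```

```bash
python3 - <<'E'
from h import *
s=monitor.get_state(); print(s["clock"],s["tool_pos"],s["q"],s["opening"],s["contact_force"])
g=np.array(s["tool_pos"])-UP; d=g-H; print("along",d@cx,"lat",d@cy,"up",d[2],"r",np.hypot(d@cx,d[2]),"q",np.arctan2(d[2],-d@cx))
E
```

```text
5.125 [ 0.48064821 -0.12651014  0.28369089] [ 0.1190583   0.55225062  0.07074404  1.97732314 -0.0640585   0.61046682
  0.02758518] 0.10298839411150407 [ 6.71681419 -2.36972051 -6.34387677]
along -0.18440364023995978 lat -0.0017532185076103712 up 0.10569088936669846 r 0.21254474029924195 q 0.5204426114296248
```

{"name": "carry_out", "arguments": {
  "motion": [0,0.91,-1.08,0,0,0,0,0.9,-1.13,0,0,0,0,0.86,-1.08,0,0,0,0,0.93,-1.02,0,0,0,0,0.99,-0.95,0,0,0,0,1.06,-0.89,0,0,0,0,1.11,-0.82,0,0,0,0,1.16,-0.75,0,0,0]
}}

```text
clock: 6.12
tool_pos: [0.5547, -0.1424, 0.3602]
eef_rot: [0.776, 0.631, -0.002, -0.002]
contact_force: [0.1, -1.9, -0.6]
opening: 0.105
```

```bash
cat > st.py <<'E'
from h import *
s=monitor.get_state(); print(s["clock"],s["tool_pos"],np.round(s["q"],2),s["opening"],s["contact_force"])
g=np.array(s["tool_pos"])-UP; d=g-H; print("along",d@cx,"lat",d@cy,"up",d[2],"r",np.hypot(d@cx,d[2]),"q",np.arctan2(d[2],-d@cx))
E
python3 st.py
```

```text
6.125 [ 0.55468651 -0.14243498  0.36019002] [ 0.12  0.55  0.09  1.66 -0.06  0.94  0.02] 0.10498464187525365 [ 0.11281642 -1.86039951 -0.60300429]
along -0.10867440662022688 lat -0.0023485650027338864 up 0.18219001686447195 r 0.21213988050184007 q 1.0329621776844689
```

{"name": "carry_out", "arguments": {
  "motion": [0,1.21,-0.67,0,0,0,0,1.24,-0.59,0,0,0,0,1.29,-0.5,0,0,0,0,1.31,-0.43,0,0,0,0,1.34,-0.34,0,0,0,0,1.35,-0.25,0,0,0,0,1.37,-0.16,0,0,0,0,1.1,-0.07,0,0,0]
}}

```text
clock: 7.12
tool_pos: [0.6554, -0.1642, 0.3886]
eef_rot: [0.776, 0.631, -0.003, -0.001]
contact_force: [2.1, -3.0, -5.5]
opening: 0.09
```

```bash
python3 st.py
```

```text
7.125 [ 0.65538346 -0.16420536  0.38859846] [ 0.13  0.69  0.1   1.28 -0.07  1.18  0.03] 0.0895754823323774 [ 2.08030023 -2.95560756 -5.51088141]
along -0.005655088104813389 lat -0.0032675283694599037 up 0.2105984599857597 r 0.21067437283601162 q 1.5439503114766682
```

{"name": "carry_out", "arguments": {
  "motion": [0,0,0,0,0,0,0,0.3,0,0,0,0,0,0,-2,0,0,0,0,0,-3,0,0,0,0,-3,-2,0,0,0,0,-5,0,0,0,0,0,-5,0,0,0,0,0,-5,0,0,0,0],
  "hand": 3.5
}}

```text
clock: 8.12
tool_pos: [0.4808, -0.1257, 0.4607]
eef_rot: [0.775, 0.632, 0.0, -0.001]
contact_force: [-0.3, 0.5, 0.1]
opening: 0.401
```

```bash
cat > tray.py <<'E'
from h import *
from scipy.optimize import least_squares
s=monitor.get_state(); print(s["clock"],s["tool_pos"],np.round(s["q"],2))
E_=[]
for n in ("top","side"):
    p=snapshot(n)
    m=finder.masks_of(p,"tray")[0]; k=cv2.erode(m["pixels"].astype(np.uint8),np.ones((2,2)))>0
    w=world(p,m["pixels"]); w=w[(w[:,2]>.05)&(w[:,2]<.09)]
    f=world(p,m["pixels"]); f=f[(f[:,2]<.011)]
    e=w[w[:,2]>.068]
    for nm,q in (("walls",w),("ears",e)):
        c=np.array([.487,.298]); a=.23
        # residual: |local x| = .060 for wall points
        def res(v):
            d=q[:,:2]-v[:2]; x=d@[np.cos(v[2]),np.sin(v[2])]
            return abs(x)-.060
        r=least_squares(res,[*c,a],loss="soft_l1",f_scale=.003)
        d=q[:,:2]-r.x[:2]; y=d@[-np.sin(r.x[2]),np.cos(r.x[2])];x=d@[np.cos(r.x[2]),np.sin(r.x[2])]
        print(n,nm,len(q),np.round(r.x,3),"cost",r.cost,"y ext",[np.round(np.percentile(y[sg*x>0],[2,98]),3) for sg in (1,-1)])
        
p=snapshot("side"); cv2.imwrite("pics/d.png",cv2.resize(p["frame"][100:350,200:500,::-1],None,fx=2,fy=2,interpolation=cv2.INTER_CUBIC))
E
python3 tray.py
```

```text
8.125 [ 0.48082469 -0.1256906   0.46067456] [ 0.09  0.34  0.1   1.7  -0.04  1.1   0.  ]
top walls 286 [ 1.559 -4.291  0.23 ] cost 0.000591046279097166 y ext [array([4.606, 4.811]), array([4.605, 4.814])]
top ears 132 [ 1.087 -2.344  0.225] cost 0.0002692482431313842 y ext [array([2.679, 2.736]), array([2.677, 2.736])]
side walls 398 [0.425 0.54  0.234] cost 0.0009217054134789498 y ext [array([-0.36, -0.15]), array([-0.356, -0.15 ])]
side ears 145 [0.541 0.065 0.245] cost 0.00035160825755580237 y ext [array([0.206, 0.264]), array([0.208, 0.271])]
```

View pics/d.png

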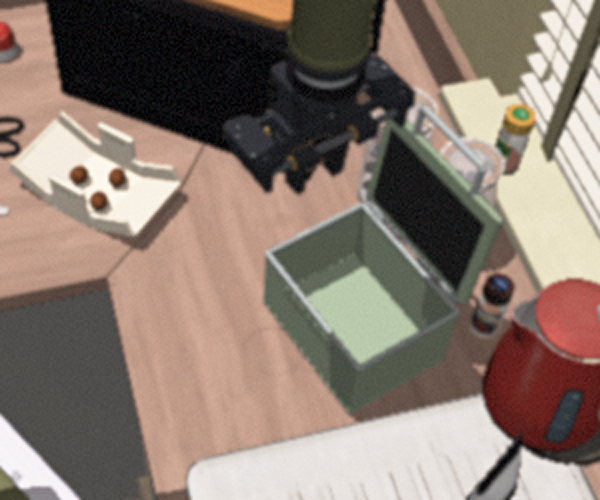

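```bash
cat >> h.py <<'E'
H=H+.001*cx; C=H-.086*cx; C[2]=0
def pour(tilt,y=.08,z=.26,x=-.06):
    Q=down(YC,tilt); return C+x*cx+y*cy+[0,0,z]-.045*Q.apply([0,0,1]),Q
E
python3 - <<'E'
from h import *
P,Q=pour(1.13,z=.31); print(P)
plan([(P,Q,8)])
E
```

```text
[ 0.52755196 -0.09428948  0.32919969]
[0.5, 0.45, 1.65, 0, 0.141, 0, 0.27, 0.45, 1.7, 0, 0.141, 0, 0.02, 0.45, 1.72, 0, 0.141, 0, -0.22, 0.45, 1.71, 0, 0.141, 0, -0.46, 0.45, 1.67, 0, 0.141, 0, -0.68, 0.46, 1.58, 0, 0.141, 0.001, -0.9, 0.45, 1.47, 0, 0.142, 0, -1.1, 0.46, 1.33, 0, 0.141, 0.001]
```

{"name": "carry_out", "arguments": {
  "motion": [0.5,0.45,1.65,0,0.141,0,0.27,0.45,1.7,0,0.141,0,0.02,0.45,1.72,0,0.141,0,-0.22,0.45,1.71,0,0.141,0,-0.46,0.45,1.67,0,0.141,0,-0.68,0.46,1.58,0,0.141,0,-0.9,0.45,1.47,0,0.142,0,-1.1,0.46,1.33,0,0.141,0],
  "hand": 2.6
}}

```text
clock: 9.38
tool_pos: [0.5288, -0.096, 0.3276]
eef_rot: [0.654, 0.533, 0.417, -0.338]
contact_force: [0.7, -0.3, 0.1]
opening: 0.296
```

```bash
python3 - <<'E'
from h import *
s=monitor.get_state(); print(s["clock"],s["tool_pos"],np.round(s["q"],2)); 
P,Q=pour(1.13,z=.31); print("err",P-s["tool_pos"],(R.from_quat(s["eef_rot"]).inv()*Q).as_rotvec())
yt=.232; ear=np.array([.4256,.2812,.064]); Q=down(yt)
plan([((.45,.05,.32),down(0),8),(ear+UP+[0,0,.06],Q,6),(ear+UP+[0,0,.02],Q,2)])
E
```

```text
9.375 [ 0.5288321  -0.09602647  0.32755039] [ 0.73  0.82 -0.36  1.8  -0.94  1.15  0.91]
err [-0.00128014  0.00173698  0.0016493 ] [ 0.00290582 -0.00367109  0.00133474]
[0.59, -1.34, 1.47, 0.015, -0.141, -0.023, 0.82, -1.3, 1.4, 0.015, -0.141, -0.023, 1.04, -1.26, 1.28, 0.015, -0.141, -0.023, 1.24, -1.21, 1.14, 0.015, -0.141, -0.023, 1.42, -1.17, 0.97, 0.015, -0.141, -0.022, 1.56, -1.12, 0.78, 0.015, -0.141, -0.023, 1.69, -1.08, 0.56, 0.015, -0.142, -0.022, 1.77, -1.03, 0.34, 0.015, -0.141, -0.023]
[3.85, -0.4, 2.52, 0, 0, -0.039, 3.87, -0.25, 2.52, 0, 0, -0.039, 3.87, -0.1, 2.52, 0, 0, -0.038, 3.87, 0.04, 2.51, 0, 0, -0.039, 3.87, 0.19, 2.52, 0, 0, -0.038, 3.86, 0.34, 2.51, 0, 0, -0.039, 0, 0, 2, 0, 0, 0, 0, 0.01, 2, 0, 0, 0]
```

{"name": "carry_out", "arguments": {
  "motion": [0.59,-1.34,1.47,0.015,-0.141,-0.023,0.82,-1.3,1.4,0.015,-0.141,-0.023,1.04,-1.26,1.28,0.015,-0.141,-0.023,1.24,-1.21,1.14,0.015,-0.141,-0.023,1.42,-1.17,0.97,0.015,-0.141,-0.022,1.56,-1.12,0.78,0.015,-0.141,-0.023,1.69,-1.08,0.56,0.015,-0.142,-0.022,1.77,-1.03,0.34,0.015,-0.141,-0.023]
}}

```text
clock: 10.38
tool_pos: [0.4495, 0.0521, 0.3208]
eef_rot: [0.706, 0.708, -0.003, 0.002]
contact_force: [-0.4, 0.4, 0.0]
opening: 0.294
```

{"name": "carry_out", "arguments": {
  "motion": [3.85,-0.4,2.52,0,0,-0.039,3.87,-0.25,2.52,0,0,-0.039,3.87,-0.1,2.52,0,0,-0.038,3.87,0.04,2.51,0,0,-0.039,3.87,0.19,2.52,0,0,-0.038,3.86,0.34,2.51,0,0,-0.039,0,0,2,0,0,0,0,0,2,0,0,0]
}}

```text
clock: 11.38
tool_pos: [0.4233, 0.2835, 0.127]
eef_rot: [0.619, 0.785, -0.002, -0.0]
contact_force: [-0.1, 0.3, 0.6]
opening: 0.292
```

```bash
python3 - <<'E'
from h import *
s=monitor.get_state(); print(s["clock"],s["tool_pos"],np.round(s["q"],2),s["opening"],s["contact_force"]); 
yt=.232; ear=np.array([.4256,.2812,.064]); Q=down(yt)
plan([(ear+UP,Q,3)])
p=snapshot("side"); cv2.imwrite("pics/e.png",cv2.resize(p["frame"][110:260,180:330,::-1],None,fx=4,fy=4,interpolation=cv2.INTER_CUBIC))
E
```

```text
11.375 [0.42325577 0.28350543 0.1270475 ] [-0.73  0.85  0.08  2.04 -0.24  0.27 -0.21] 0.2917187843962134 [-0.14260177  0.33379659  0.59716272]
[-0.09, 0.06, 0.6, -0.001, 0.001, 0.001, -0.09, 0.06, 0.6, -0.001, 0, 0.002, -0.1, 0.06, 0.6, -0.002, 0.001, 0.001]
```

View pics/e.png

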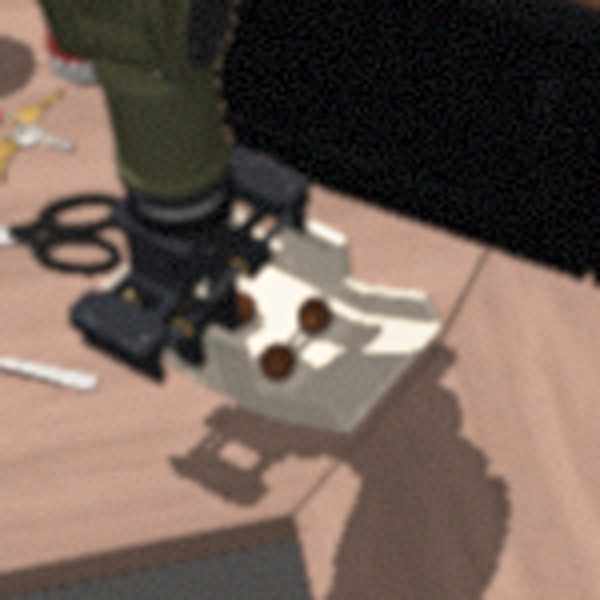

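The gripper straddles the near ear (about pixel 190,335), and the three stones (240,310), (315,315) and (278,362) are clear of the fingers.

{"name": "carry_out", "arguments": {
  "motion": [-0.09,0.06,0.6,0,0,0,-0.09,0.06,0.6,0,0,0,-0.1,0.06,0.6,0,0,0,0,0,0,0,0,0]
}}

```text
clock: 11.92
tool_pos: [0.4248, 0.2788, 0.1106]
eef_rot: [0.62, 0.785, -0.003, -0.0]
contact_force: [-0.7, 0.6, 0.4]
opening: 0.294
```

{"name": "carry_out", "arguments": {
  "motion": [0,0,0,0,0,0,0,0,0,0,0,0,0,0,0,0,0,0,0,0,0,0,0,0,0,0,-1,0,0,0,0,0,-1,0,0,0],
  "hand": 0,
  "grip_force": 50
}}

```text
clock: 12.68
tool_pos: [0.4238, 0.2787, 0.131]
eef_rot: [0.619, 0.785, -0.004, -0.001]
contact_force: [-0.4, 0.5, -3.4]
opening: 0.082
```

```bash
python3 - <<'E'
from h import *
s=monitor.get_state(); print(s["clock"],s["tool_pos"],np.round(s["q"],2),s["opening"],s["contact_force"],s["moment"]); 
P0,Q0=pour(0,y=.13,z=.30); P1,Q1=pour(0,y=.08,z=.30); print(P0)
g=np.array(s["tool_pos"])
plan([((g[0]+.005,g[1]-.03,.26),down(.16),5),((.46,.12,.35),down(0.),6),(P0,Q0,7),(P1,Q1,3)])
E
```

```text
12.675 [0.42378415 0.2786798  0.13103242] [-0.72  0.84  0.09  2.05 -0.24  0.27 -0.2 ] 0.08167007188521064 [-0.37635615  0.5116415  -3.35987476] [-0.07272847  0.25827869  0.0034362 ]
[ 0.5459264  -0.00547166  0.345     ]
[-0.62, -0.06, -2.58, -0.001, 0.001, 0.015, -0.61, -0.05, -2.58, -0.001, 0.001, 0.015, -0.61, -0.04, -2.58, -0.002, 0.001, 0.015, -0.61, -0.02, -2.58, -0.001, 0, 0.015, -0.61, -0.01, -2.57, -0.002, 0.001, 0.015, -2.2, 0.17, -1.5, 0, 0, 0.027, -2.19, 0.23, -1.5, 0, 0, 0.027, -2.19, 0.29, -1.5, 0, 0, 0.026]
[-2.18, 0.35, -1.5, 0, 0, 0.027, -2.17, 0.41, -1.5, 0, 0, 0.026, -2.16, 0.47, -1.5, 0, 0, 0.027, -1.79, 1.23, 0.07, 0, 0, 0.029, -1.76, 1.28, 0.07, 0, 0, 0.029, -1.72, 1.33, 0.07, 0, 0, 0.029, -1.68, 1.38, 0.07, 0, 0, 0.029, -1.63, 1.42, 0.07, 0, 0, 0.029]
[-1.6, 1.47, 0.07, 0, 0, 0.029, -1.55, 1.52, 0.07, 0, 0, 0.03, -1.67, 0, 0, 0, 0, 0, -1.66, 0, 0, 0, 0, 0, -1.67, 0.01, 0, 0, 0, 0]
```

{"name": "carry_out", "arguments": {
  "motion": [-0.62,-0.06,-2.58,0,0,0.015,-0.61,-0.05,-2.58,0,0,0.015,-0.61,-0.04,-2.58,0,0,0.015,-0.61,-0.02,-2.58,0,0,0.015,-0.61,-0.01,-2.57,0,0,0.015,-2.2,0.17,-1.5,0,0,0.027,-2.19,0.23,-1.5,0,0,0.027,-2.19,0.29,-1.5,0,0,0.026]
}}

```text
clock: 13.68
tool_pos: [0.4454, 0.1827, 0.3054]
eef_rot: [0.68, 0.734, -0.003, -0.0]
contact_force: [0.6, -0.6, -3.4]
opening: 0.087
```

{"name": "carry_out", "arguments": {
  "motion": [-2.18,0.35,-1.5,0,0,0.027,-2.17,0.41,-1.5,0,0,0.026,-2.16,0.47,-1.5,0,0,0.027,-1.79,1.23,0.07,0,0,0.029,-1.76,1.28,0.07,0,0,0.029,-1.72,1.33,0.07,0,0,0.029,-1.68,1.38,0.07,0,0,0.029,-1.63,1.42,0.07,0,0,0.029]
}}

```text
clock: 14.68
tool_pos: [0.5228, 0.0296, 0.3469]
eef_rot: [0.758, 0.653, -0.003, 0.0]
contact_force: [0.4, 0.4, -4.0]
opening: 0.089
```

{"name": "carry_out", "arguments": {
  "motion": [-1.6,1.47,0.07,0,0,0.029,-1.55,1.52,0.07,0,0,0.03,-1.67,0,0,0,0,0,-1.66,0,0,0,0,0,-1.67,0,0,0,0,0]
}}

```text
clock: 15.3
tool_pos: [0.536, -0.0545, 0.3456]
eef_rot: [0.776, 0.631, -0.003, -0.0]
contact_force: [0.2, -0.5, -3.0]
opening: 0.087
```

```bash
python3 - <<'E'
from h import *
s=monitor.get_state(); print(s["clock"],s["tool_pos"],np.round(s["q"],2),s["opening"],s["contact_force"]); 
plan([(*pour(.3,z=.28),4),(*pour(.6,z=.262),5),(*pour(1.13,z=.255),12)])
for n in("side","top"):
  p=snapshot(n)
  for m in finder.masks_of(p,"tray")[:1]:
    w=world(p,m["pixels"]); w=w[w[:,2]>.2]; d=(w-C); print(n,"tray local x",np.percentile(d@cx,[1,99]),"y",np.percentile(d@cy,[1,99]),"z",np.percentile(w[:,2],[1,99]))
  save(p,"f%s.png"%n)
cv2.imwrite("pics/f.png",cv2.resize(cv2.imread("pics/fside.png")[130:330,280:480],None,fx=3,fy=3,interpolation=cv2.INTER_CUBIC))
E
```

```text
15.3 [ 0.53601929 -0.05452466  0.34556753] [-0.19  0.54  0.32  1.79 -0.21  0.86  0.03] 0.08665191286155194 [ 0.21913652 -0.54772871 -2.95655204]
[-0.33, 0, 0.57, -0.001, 0.076, 0, -0.37, -0.01, 0.54, -0.001, 0.076, 0, -0.41, 0, 0.51, -0.001, 0.076, -0.001, -0.45, -0.01, 0.47, -0.001, 0.076, 0, -0.37, 0, 0.38, 0, 0.06, 0, -0.39, 0, 0.36, 0, 0.06, 0, -0.42, 0, 0.34, 0, 0.06, 0, -0.44, 0, 0.31, 0, 0.06, 0]
[-0.45, 0, 0.29, 0, 0.06, 0, -0.22, 0, 0.1, 0, 0.044, 0, -0.23, 0, 0.09, 0, 0.044, 0, -0.23, 0, 0.08, 0, 0.044, 0, -0.23, 0, 0.07, 0, 0.044, 0, -0.24, 0, 0.06, 0, 0.044, 0, -0.24, 0, 0.05, 0, 0.044, 0, -0.24, 0, 0.04, 0, 0.044, 0]
[-0.24, 0, 0.03, 0, 0.044, 0, -0.24, 0, 0.02, 0, 0.045, 0, -0.24, 0, 0, 0, 0.044, 0, -0.25, 0, -0.01, 0, 0.045, 0, -0.24, 0, -0.02, 0, 0.044, 0]
side tray local x [-0.11167027  0.06390586] y [-0.03438652  0.18043227] z [0.23565043 0.36259573]
top tray local x [-0.06359775  0.0584368 ] y [-0.0357242  0.195876 ] z [0.24673621 0.29598268]
```

View pics/f.png

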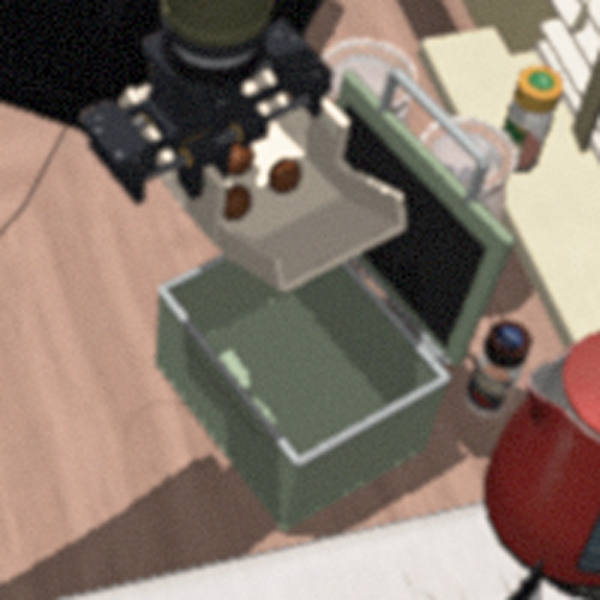

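The tray is level over the caddy with all three stones in it, near (240,155), (285,172) and (237,200). The lid is standing open, so I'll tip now.

{"name": "carry_out", "arguments": {
  "motion": [-0.33,0,0.57,0,0.076,0,-0.37,0,0.54,0,0.076,0,-0.41,0,0.51,0,0.076,0,-0.45,0,0.47,0,0.076,0,-0.37,0,0.38,0,0.06,0,-0.39,0,0.36,0,0.06,0,-0.42,0,0.34,0,0.06,0,-0.44,0,0.31,0,0.06,0]
}}

```text
clock: 16.5
tool_pos: [0.5325, -0.0757, 0.3039]
eef_rot: [0.747, 0.608, 0.207, -0.169]
contact_force: [0.2, 0.4, -3.8]
opening: 0.084
```

{"name": "carry_out", "arguments": {
  "motion": [-0.45,0,0.29,0,0.06,0,-0.22,0,0.1,0,0.044,0,-0.23,0,0.09,0,0.044,0,-0.23,0,0.08,0,0.044,0,-0.23,0,0.07,0,0.044,0,-0.24,0,0.06,0,0.044,0,-0.24,0,0.05,0,0.044,0,-0.24,0,0.04,0,0.044,0]
}}

```text
clock: 17.5
tool_pos: [0.5298, -0.0874, 0.2844]
eef_rot: [0.697, 0.566, 0.34, -0.278]
contact_force: [-0.5, -0.6, -2.8]
opening: 0.083
```

{"name": "carry_out", "arguments": {
  "motion": [-0.24,0,0.03,0,0.044,0,-0.24,0,0.02,0,0.045,0,-0.24,0,0,0,0.044,0,-0.25,0,-0.01,0,0.045,0,-0.24,0,-0.02,0,0.044,0,0,0,0,0,0,0]
}}

```text
clock: 18.25
tool_pos: [0.5282, -0.0941, 0.2733]
eef_rot: [0.656, 0.532, 0.415, -0.339]
contact_force: [0.6, -0.1, -3.2]
opening: 0.089
```

```bash
python3 - <<'E'
from h import *
s=monitor.get_state(); print(s["clock"],s["tool_pos"],np.round(s["q"],2),s["opening"],s["contact_force"]); 
for n in("top","side"):
  p=snapshot(n)
  for m in finder.masks_of(p,"stone_a")[:4]: print(n,round(m["p"],2),m["extent"],np.round(np.median(world(p,m["pixels"]),0),3))
  save(p,"g%s.png"%n)
cv2.imwrite("pics/g.png",cv2.resize(cv2.imread("pics/gside.png")[130:330,280:480],None,fx=3,fy=3,interpolation=cv2.INTER_CUBIC))
E
```

```text
18.25 [ 0.52820043 -0.09409598  0.27334647] [ 0.73  0.91 -0.37  1.82 -0.94  1.07  0.98] 0.08905863892397503 [ 0.63035577 -0.09219639 -3.19418048]
top 0.57 [378.9, 192.4, 388.9, 197.0] [ 0.62  -0.207  0.035]
side 0.5 [400.3, 262.7, 409.7, 269.4] [ 0.619 -0.206  0.036]
side 0.47 [329.8, 133.6, 378.3, 171.2] [0.61  0.007 0.328]
```

View pics/g.png

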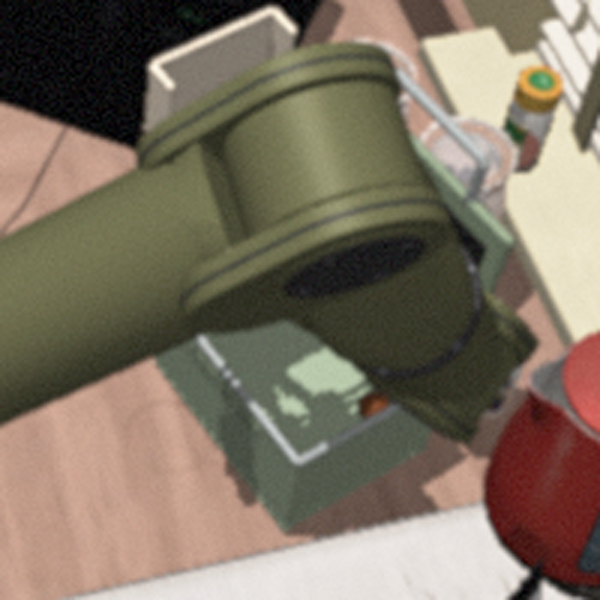

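{"name": "carry_out", "arguments": {
  "motion": [0.8,0,0,0,0.03,0,-0.8,0,0,0,0,0,0.8,0,0,0,0,0,-0.8,0,0,0,0,0,0,0,0,0,0,0]
}}

```text
clock: 19.08
tool_pos: [0.5283, -0.0937, 0.2734]
eef_rot: [0.65, 0.527, 0.424, -0.347]
contact_force: [0.2, 0.1, -2.5]
opening: 0.086
```

```bash
python3 - <<'E'
from h import *
f=[]
for i in range(10):
  snapshot("top"); f.append(monitor.get_state()["contact_force"])
print(np.mean(f,0),np.std(f,0))
s=monitor.get_state(); print(s["clock"],s["tool_pos"],np.round(s["q"],2))
plan([(*pour(0.0,z=.30,y=.12),8)])
E
```

```text
[ 0.13111724 -0.06330846 -2.89901113] [0.40273357 0.32627472 0.51266784]
19.575 [ 0.528471   -0.09316136  0.27420055] [ 0.75  0.93 -0.39  1.82 -0.94  1.08  0.98]
[1.21, -0.01, 0.56, 0, -0.145, 0, 1.28, -0.01, 0.38, 0, -0.145, 0, 1.32, -0.01, 0.19, 0, -0.145, 0, 1.33, -0.01, -0.01, 0, -0.145, 0, 1.31, -0.01, -0.2, -0.001, -0.145, 0, 1.27, -0.01, -0.38, -0.001, -0.145, -0.001, 1.2, -0.01, -0.57, 0, -0.145, 0, 1.11, -0.02, -0.73, -0.001, -0.144, -0.001]
```

{"name": "carry_out", "arguments": {
  "motion": [1.21,0,0.56,0,-0.145,0,1.28,0,0.38,0,-0.145,0,1.32,0,0.19,0,-0.145,0,1.33,0,0,0,-0.145,0,1.31,0,-0.2,0,-0.145,0,1.27,0,-0.38,0,-0.145,0,1.2,0,-0.57,0,-0.145,0,1.11,0,-0.73,0,-0.144,0]
}}

```text
clock: 20.58
tool_pos: [0.5439, -0.014, 0.3454]
eef_rot: [0.775, 0.631, -0.003, -0.001]
contact_force: [-0.3, 0.2, -3.9]
opening: 0.083
```

```bash
python3 - <<'E'
from h import *
s=monitor.get_state(); print(s["clock"],s["tool_pos"],np.round(s["q"],2),s["opening"],s["contact_force"]); 
for n in("top","side"):
  p=snapshot(n)
  for m in finder.masks_of(p,"stone_a")[:4]:
    w=np.median(world(p,m["pixels"]),0); print(n,round(m["p"],2),m["extent"],np.round(w,3),"caddy local",np.round([(w-C)@cx,(w-C)@cy],3))
  m=finder.masks_of(p,"tray")[0]; w=world(p,m["pixels"]); w=w[w[:,2]>.2]; d=(w-C); print(n,"tray local x",np.percentile(d@cx,[1,99]),"y",np.percentile(d@cy,[1,99]),"z",np.percentile(w[:,2],[1,99]))
  save(p,"i%s.png"%n)
a=cv2.imread("pics/iside.png")[130:330,280:480]; b=cv2.imread("pics/itop.png")[110:270,290:450]
cv2.imwrite("pics/i.png",np.hstack([cv2.resize(a,(400,400),interpolation=cv2.INTER_CUBIC),cv2.resize(b,(400,400),interpolation=cv2.INTER_CUBIC)]))
# put tray down at original place
yt=.232; ear=np.array([.4256,.2812,.064]); Q=down(yt)
E
```

```text
20.575 [ 0.54387924 -0.01402731  0.34540738] [-0.23  0.54  0.28  1.77 -0.19  0.86 -0.07] 0.08317422082344672 [-0.26146071  0.19502388 -3.93579683]
top 0.67 [380.0, 191.6, 387.1, 199.8] [ 0.62  -0.207  0.035] caddy local [ 0.054 -0.052]
top 0.66 [380.9, 226.8, 391.0, 236.0] [ 0.511 -0.216  0.036] caddy local [-0.052 -0.083]
top tray local x [-0.06409031  0.05587601] y [0.00813638 0.24021465] z [0.24603765 0.29522395]
side tray local x [-0.06634485  0.06027758] y [0.01161037 0.21187902] z [0.23479104 0.31558795]
```

View pics/i.png

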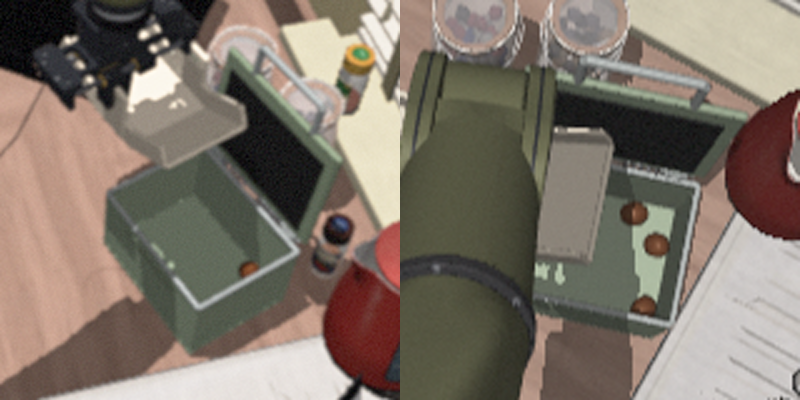

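The top view shows all three stones in the caddy, near (633,212), (655,243) and (645,305). The tray is empty, so it goes back where it was.

```bash
python3 - <<'E'
from h import *
plan([((.46,.12,.35),down(0.),6),((.43,.249,.26),down(.16),6),((.4248,.2788,.15),down(.232),5),((.4245,.2788,.113),down(.232),4)])
E
```

```text
[1.95, -1.84, -0.08, -0.001, 0, -0.035, 2.01, -1.77, -0.08, -0.001, 0, -0.034, 2.07, -1.7, -0.09, -0.001, 0, -0.035, 2.13, -1.62, -0.09, -0.001, -0.001, -0.034, 2.18, -1.55, -0.09, -0.001, 0, -0.035, 2.23, -1.48, -0.09, 0, -0.001, -0.034, 2.15, -0.5, 1.5, 0, 0, -0.027, 2.16, -0.44, 1.5, 0, 0, -0.027]
[2.17, -0.38, 1.5, 0, 0, -0.027, 2.19, -0.33, 1.5, 0, 0, -0.026, 2.19, -0.27, 1.5, 0, 0, -0.027, 2.2, -0.21, 1.49, 0, 0, -0.026, 0.61, -0.01, 2.2, 0, 0, -0.014, 0.6, 0, 2.2, 0, 0, -0.015, 0.61, 0.01, 2.2, 0, 0, -0.014, 0.6, 0.02, 2.2, 0, 0, -0.015]
[0.61, 0.03, 2.2, 0, 0, -0.014, 0, -0.01, 0.93, 0, 0, 0, 0, -0.01, 0.92, 0, 0, 0, 0, -0.01, 0.93, 0, 0, 0, 0, 0, 0.92, 0, 0, 0]
```

{"name": "carry_out", "arguments": {
  "motion": [1.95,-1.84,-0.08,0,0,-0.035,2.01,-1.77,-0.08,0,0,-0.034,2.07,-1.7,-0.09,0,0,-0.035,2.13,-1.62,-0.09,0,0,-0.034,2.18,-1.55,-0.09,0,0,-0.035,2.23,-1.48,-0.09,0,0,-0.034,2.15,-0.5,1.5,0,0,-0.027,2.16,-0.44,1.5,0,0,-0.027]
}}

```text
clock: 21.88
tool_pos: [0.4505, 0.1626, 0.3202]
eef_rot: [0.688, 0.725, -0.001, -0.002]
contact_force: [0.7, -0.5, -3.5]
opening: 0.085
```

{"name": "carry_out", "arguments": {
  "motion": [2.17,-0.38,1.5,0,0,-0.027,2.19,-0.33,1.5,0,0,-0.026,2.19,-0.27,1.5,0,0,-0.027,2.2,-0.21,1.49,0,0,-0.026,0.61,0,2.2,0,0,-0.014,0.6,0,2.2,0,0,-0.015,0.61,0.01,2.2,0,0,-0.014,0.6,0.02,2.2,0,0,-0.015]
}}

```text
clock: 22.88
tool_pos: [0.4255, 0.2756, 0.1715]
eef_rot: [0.624, 0.781, -0.0, -0.001]
contact_force: [-0.1, 0.8, -3.0]
opening: 0.084
```

{"name": "carry_out", "arguments": {
  "motion": [0.61,0.03,2.2,0,0,-0.014,0,0,0.93,0,0,0,0,0,0.92,0,0,0,0,0,0.93,0,0,0]
}}

```text
clock: 23.38
tool_pos: [0.4248, 0.2804, 0.1229]
eef_rot: [0.62, 0.785, -0.0, -0.001]
contact_force: [-0.2, -0.6, -2.6]
opening: 0.086
```

```bash
python3 - <<'E'
from h import *
s=monitor.get_state(); print(s["clock"],s["tool_pos"],R.from_quat(s["eef_rot"]).as_matrix().round(3)[:,2],s["opening"],s["contact_force"]); 
for n in("top","side"):
  p=snapshot(n); m=finder.masks_of(p,"tray")[0]; w=world(p,m["pixels"]); print(n,"z",np.percentile(w[:,2],[0.5,2,10,50]).round(4))
plan([((.4245,.2788,.1115),down(.232),2)])
E
```

```text
23.375 [0.42483432 0.28043575 0.12289523] [-0.002  0.001 -1.   ] 0.08568960392776069 [-0.17610869 -0.55410726 -2.62036202]
top z [0.0014 0.0123 0.015  0.0322]
side z [0.011  0.0132 0.0159 0.0324]
[-0.08, -0.02, 0.59, -0.001, -0.001, 0.001, -0.07, -0.03, 0.58, -0.001, -0.001, 0.001]
```

{"name": "carry_out", "arguments": {
  "motion": [0,0,0.5,0,0,0,0,0,0.4,0,0,0,0,0,0.25,0,0,0,0,0,0,0,0,0]
}}

```text
clock: 24.08
tool_pos: [0.4244, 0.2805, 0.1115]
eef_rot: [0.62, 0.785, -0.0, -0.001]
contact_force: [-0.2, -1.0, -0.3]
opening: 0.085
```

{"name": "carry_out", "arguments": {
  "motion": [0,0,0,0,0,0,0,0,0,0,0,0,0,0,0,0,0,0,0,0,-1,0,0,0,0,0,-2,0,0,0,0,0,-4,0,0,0,0,0,-6,0,0,0,0,0,-6,0,0,0],
  "hand": 2.6
}}

```text
clock: 25.08
tool_pos: [0.4246, 0.28, 0.3039]
eef_rot: [0.62, 0.785, -0.0, -0.001]
contact_force: [0.5, 1.1, 0.0]
opening: 0.293
```

```bash
python3 - <<'E'
from h import *
s=monitor.get_state(); print(s["clock"],s["tool_pos"],s["opening"],s["contact_force"]); 
p=snapshot("top"); m=finder.masks_of(p,"tray")[0]; w=world(p,m["pixels"]); print("tray z",np.percentile(w[:,2],[2,10,50,98]).round(4))
save(p,"jtop.png")
# lid bar from both cameras: points above z .3 near hinge, thin bar
for n in("top","side"):
  p=snapshot(n); W=world(p); d=W-H; lx,ly,lz=d@cx,d@cy,d[:,2]
  k=(abs(lx)<.08)&(abs(ly)<.07)&(lz>.15)&(lz<.25)
  for lo in np.arange(.15,.25,.01):
    kk=k&(lz>lo)&(lz<lo+.01)
    if kk.sum(): print(n,round(lo,2),kk.sum(),"x",np.percentile(lx[kk],[5,50,95]).round(4),"y",np.percentile(ly[kk],[2,50,98]).round(3))
plan([((.44,.12,.40),down(0.),6),(bar(1.63)+UP+[0,0,.10]-.06*cx,down(YC),7)])
E
```

```text
25.075 [0.42459728 0.27999081 0.30391635] 0.2933961040879779 [0.52612269 1.091717   0.01799181]
tray z [0.0009 0.0033 0.0129 0.0786]
top 0.15 148 x [0.0039 0.0064 0.0081] y [-0.068 -0.     0.067]
top 0.16 156 x [0.0063 0.0082 0.0165] y [-0.068  0.002  0.066]
top 0.17 165 x [0.0078 0.0114 0.0158] y [-0.066 -0.003  0.068]
top 0.18 17 x [0.0083 0.0104 0.0136] y [-0.057  0.05   0.058]
top 0.19 19 x [0.0093 0.0108 0.0133] y [-0.06  -0.052  0.056]
top 0.2 20 x [0.0105 0.0123 0.0154] y [-0.061  0.036  0.058]
top 0.21 226 x [0.0112 0.0144 0.0197] y [-0.056 -0.003  0.054]
top 0.22 12 x [0.0136 0.0153 0.0172] y [-0.032  0.026  0.048]
side 0.15 161 x [0.0026 0.0066 0.0097] y [-0.067 -0.005  0.067]
side 0.16 165 x [0.0059 0.0084 0.0136] y [-0.067 -0.005  0.065]
side 0.17 165 x [0.0067 0.0111 0.0167] y [-0.067  0.005  0.068]
side 0.18 19 x [0.0083 0.0117 0.015 ] y [-0.062  0.049  0.057]
side 0.19 28 x [0.009  0.0113 0.0168] y [-0.061 -0.054  0.056]
side 0.2 35 x [0.0102 0.0136 0.0171] y [-0.062 -0.002  0.057]
side 0.21 195 x [0.0109 0.0146 0.0203] y [-0.059 -0.009  0.052]
side 0.22 10 x [0.0112 0.0154 0.0177] y [-0.049  0.005  0.04 ]
[-2.65, -0.38, -1.62, 0, -0.001, 0.039, -2.67, -0.27, -1.62, 0, 0, 0.039, -2.68, -0.17, -1.62, 0, -0.001, 0.039, -2.68, -0.07, -1.62, 0, 0, 0.039, -2.68, 0.04, -1.62, 0, -0.001, 0.039, -2.68, 0.14, -1.62, 0, 0, 0.039, -3.9, 2.52, -1.3, 0, 0, 0.029, -3.82, 2.63, -1.3, 0, 0, 0.029]
[-3.75, 2.74, -1.29, 0, 0, 0.029, -3.66, 2.84, -1.3, 0, 0, 0.029, -3.58, 2.95, -1.29, 0, 0, 0.029, -3.49, 3.05, -1.3, 0, 0, 0.03, -3.41, 3.15, -1.29, 0, 0, 0.029]
```

{"name": "carry_out", "arguments": {
  "motion": [-2.65,-0.38,-1.62,0,0,0.039,-2.67,-0.27,-1.62,0,0,0.039,-2.68,-0.17,-1.62,0,0,0.039,-2.68,-0.07,-1.62,0,0,0.039,-2.68,0.04,-1.62,0,0,0.039,-2.68,0.14,-1.62,0,0,0.039,-3.9,2.52,-1.3,0,0,0.029,-3.82,2.63,-1.3,0,0,0.029],
  "hand": 3.4,
  "grip_force": 15
}}

```text
clock: 26.28
tool_pos: [0.4908, 0.0399, 0.4255]
eef_rot: [0.728, 0.686, -0.0, -0.001]
contact_force: [0.3, -0.2, -0.2]
opening: 0.387
```

{"name": "carry_out", "arguments": {
  "motion": [-3.75,2.74,-1.29,0,0,0.029,-3.66,2.84,-1.3,0,0,0.029,-3.58,2.95,-1.29,0,0,0.029,-3.49,3.05,-1.3,0,0,0.03,-3.41,3.15,-1.29,0,0,0.029]
}}

```text
clock: 26.9
tool_pos: [0.6164, -0.1554, 0.4895]
eef_rot: [0.776, 0.631, -0.001, -0.001]
contact_force: [0.7, -0.2, 0.7]
opening: 0.385
```

```bash
python3 st.py; python3 - <<'E'
from h import *
B=bar(1.65)+UP
plan([(B+[0,0,.045],down(YC),5),(B,down(YC),5)])
E
```

```text
26.9 [ 0.61637149 -0.15539637  0.48952035] [-0.02  0.58  0.38  1.24 -0.21  1.36  0.15] 0.3851500298213728 [ 0.69804088 -0.16489235  0.65588725]
along -0.046642706045928066 lat -0.002544559748758942 up 0.31152034885575525 r 0.31499280909014143 q 1.4221743282936223
[0.05, 1.27, 1.08, -0.001, 0, 0, 0.05, 1.27, 1.08, 0, 0, -0.001, 0.05, 1.27, 1.08, -0.001, 0, 0, 0.06, 1.27, 1.08, 0, 0, -0.001, 0.05, 1.28, 1.09, -0.001, -0.001, 0, 0, 0, 0.9, 0, 0, 0, 0, 0, 0.9, 0, 0, 0, 0, 0, 0.9, 0, 0, 0]
[0, 0, 0.9, 0, 0, 0, 0, 0, 0.9, 0, 0, 0]
```

{"name": "carry_out", "arguments": {
  "motion": [0.05,1.27,1.08,0,0,0,0.05,1.27,1.08,0,0,0,0.05,1.27,1.08,0,0,0,0.06,1.27,1.08,0,0,0,0.05,1.28,1.09,0,0,0,0,0,0.9,0,0,0,0,0,0.9,0,0,0,0,0,0.9,0,0,0]
}}

```text
clock: 27.9
tool_pos: [0.6788, -0.1633, 0.4069]
eef_rot: [0.775, 0.631, -0.001, -0.001]
contact_force: [-0.2, 0.0, 0.4]
opening: 0.384
```

{"name": "carry_out", "arguments": {
  "motion": [0,0,0.9,0,0,0,0,0,0.9,0,0,0,0,0,0,0,0,0]
}}

```text
clock: 28.28
tool_pos: [0.6787, -0.163, 0.3883]
eef_rot: [0.775, 0.632, -0.001, -0.002]
contact_force: [-1.1, -0.3, 0.1]
opening: 0.386
```

```bash
python3 st.py;python3 - <<'E'
from h import *
plan([(bar(1.65)+UP,down(YC),1)])
p=snapshot("side"); cv2.imwrite("pics/k.png",cv2.resize(p["frame"][100:280,330:500,::-1],None,fx=3.2,fy=3.2,interpolation=cv2.INTER_CUBIC))
E
```

```text
28.275 [ 0.67865595 -0.16299403  0.3882573 ] [ 0.01  0.75  0.35  1.21 -0.25  1.23  0.16] 0.38602841139514577 [-1.14158812 -0.2966253   0.12175739]
along 0.01588942594958962 lat 0.002633418200817303 up 0.21025729784744313 r 0.21085683568505884 q 1.6462242954018782
[-0.26, 0.1, -0.21, -0.005, -0.001, 0]
```

View pics/k.png

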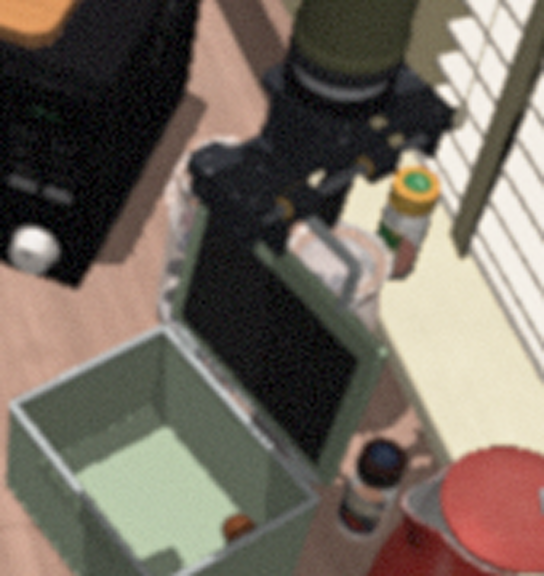

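The fingers straddle the bar (about pixel 300,225). I'll close on it and bring it down to about q = 0.70.

{"name": "carry_out", "arguments": {
  "motion": [0,0,0,0,0,0,0,0,0,0,0,0,0,0,0,0,0,0,0,0,0,0,0,0],
  "hand": 0,
  "grip_force": 15
}}

```text
clock: 28.82
tool_pos: [0.6799, -0.1634, 0.3896]
eef_rot: [0.775, 0.632, 0.0, -0.0]
contact_force: [3.7, -0.6, -0.2]
opening: 0.094
```

```bash
python3 st.py;python3 - <<'E'
from h import *
plan([(bar(q)+UP,down(YC),1) for q in np.linspace(1.59,.70,16)])
E
```

```text
28.825 [ 0.67988195 -0.16340762  0.38959643] [ 0.01  0.75  0.35  1.2  -0.25  1.23  0.16] 0.09407218535774617 [ 3.66000588 -0.55236572 -0.16209295]
along 0.017173793666976772 lat 0.002476778925428671 up 0.2115964279031456 r 0.21229222192602107 q 1.6517817754469641
[-0.25, -1.31, -0.14, 0, 0, 0, 0, -1.26, 0.02, 0, 0, 0, 0, -1.26, 0.09, 0, 0, 0, 0, -1.26, 0.16, 0, 0, 0, 0, -1.24, 0.24, 0, 0, 0, 0.01, -1.22, 0.31, 0, 0, 0, 0, -1.21, 0.38, 0, 0, 0, 0, -1.18, 0.45, 0, 0, 0]
[0, -1.15, 0.52, 0, 0, 0, 0, -1.11, 0.59, 0, 0, 0, 0, -1.09, 0.66, 0, 0, 0, 0, -1.04, 0.71, 0, 0, 0, 0, -0.99, 0.78, 0, 0, 0, 0, -0.95, 0.84, 0, 0, 0, 0, -0.9, 0.89, 0, 0, 0, 0, -0.84, 0.94, 0, 0, 0]
```

{"name": "carry_out", "arguments": {
  "motion": [0,-1.31,-0.14,0,0,0,0,-1.26,0.02,0,0,0,0,-1.26,0.09,0,0,0,0,-1.26,0.16,0,0,0,0,-1.24,0.24,0,0,0,0,-1.22,0.31,0,0,0,0,-1.21,0.38,0,0,0,0,-1.18,0.45,0,0,0]
}}

```text
clock: 29.82
tool_pos: [0.5824, -0.1423, 0.3743]
eef_rot: [0.775, 0.632, 0.0, -0.001]
contact_force: [4.6, 0.3, -4.1]
opening: 0.1
```

```bash
python3 st.py;python3 - <<'E'
from h import *
plan([(bar(q)+UP,down(YC),1) for q in np.linspace(1.59,.70,16)[8:]])
E
```

```text
29.825 [ 0.58237483 -0.14229977  0.374254  ] [-0.04  0.6   0.35  1.57 -0.23  1.02  0.18] 0.09992150957530431 [ 4.57761165  0.25670898 -4.10445978]
along -0.08258762335133417 lat 0.0033931622848138478 up 0.196254004277223 r 0.2129233423691872 q 1.1724714401177943
[-0.34, -1.11, 0.5, -0.001, -0.002, 0.001, 0, -1.12, 0.59, 0, 0, 0, 0, -1.08, 0.65, 0, 0, 0, 0, -1.04, 0.72, 0, 0, 0, 0, -1, 0.77, 0, 0, 0, 0, -0.95, 0.84, 0, 0, 0, 0, -0.89, 0.89, 0, 0, 0, 0, -0.84, 0.94, 0, 0, 0]
```

{"name": "carry_out", "arguments": {
  "motion": [0,-1.11,0.5,0,0,0,0,-1.12,0.59,0,0,0,0,-1.08,0.65,0,0,0,0,-1.04,0.72,0,0,0,0,-1,0.77,0,0,0,0,-0.95,0.84,0,0,0,0,-0.89,0.89,0,0,0,0,-0.84,0.94,0,0,0]
}}

```text
clock: 30.82
tool_pos: [0.5039, -0.1256, 0.3155]
eef_rot: [0.775, 0.632, 0.001, -0.001]
contact_force: [6.0, 1.9, -3.0]
opening: 0.101
```

{"name": "carry_out", "arguments": {
  "motion": [0,0,0,0,0,0,0,0,0,0,0,0,0,0,0,0,0,0]
}}

```text
clock: 31.2
tool_pos: [0.5037, -0.1256, 0.3154]
eef_rot: [0.775, 0.632, 0.0, -0.001]
contact_force: [4.4, 3.2, -2.9]
opening: 0.102
```

```bash
python3 st.py; python3 - <<'E'
from h import *
f=[]
for n in("top","side"):
  p=snapshot(n); f.append(monitor.get_state()["contact_force"]); save(p,"l%s.png"%n)
  W=world(p); d=W-H; lx,ly,lz=d@cx,d@cy,d[:,2]
  m=max(finder.masks_of(p,"lid"),key=lambda m:m["p"])
  # lid plate: points between hinge and plate front, away from gripper
  k=(abs(ly)>.065)&(abs(ly)<.1)&(lx<-.015)&(lx>-.18)&(lz>.012)&(lz<.14)
  a=np.arctan2(lz[k],-lx[k]); r=np.hypot(lx[k],lz[k]); c=np.polyfit(lx[k],lz[k],1)
  print(n,k.sum(),"slope angle",np.arctan(-c[0]),"median ang",np.median(a[r>.1]))
  t=finder.masks_of(p,"tray"); w=world(p,t[0]["pixels"]); print("tray z",np.percentile(w[:,2],[2,10,98]).round(3))
  for m in finder.masks_of(p,"stone_a")[:4]: print("stone",round(m["p"],2),np.round(np.median(world(p,m["pixels"]),0),3))
print(np.mean(f,0))
a=cv2.imread("pics/lside.png")[120:360,190:450]; b=cv2.imread("pics/ltop.png")[130:330,140:490]
cv2.imwrite("pics/l.png",np.hstack([cv2.resize(a,(380,350)),cv2.resize(b,(420,350))]))
E
```

```text
31.2 [ 0.50370195 -0.12558931  0.31537911] [-0.05  0.55  0.33  1.88 -0.25  0.75  0.22] 0.10242636498777115 [ 4.35377731  3.1926129  -2.90664045]
along -0.16301449020228492 lat 0.0038189364509307114 up 0.1373791054427353 r 0.21318241632028903 q 0.7002651139399693
top 518 slope angle 0.6829878641418053 median ang 0.7318352381446099
tray z [0.001 0.004 0.078]
side 375 slope angle 0.6780201698463668 median ang 0.7285248485414367
tray z [0.003 0.006 0.079]
stone 0.47 [ 0.617 -0.207  0.037]
[ 5.23664536  2.1275649  -4.42195016]
```

View pics/l.png

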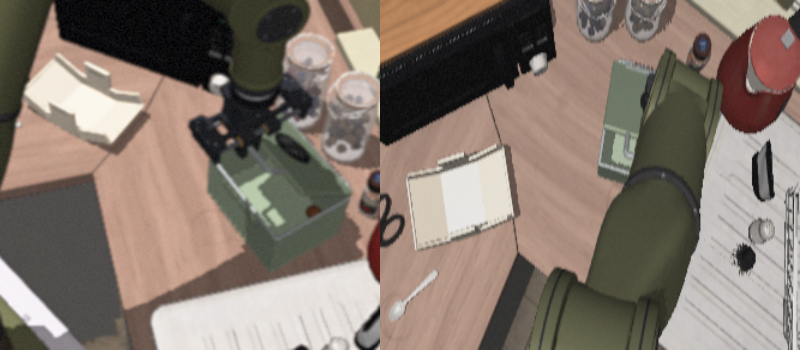

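The lid is held at about 0.70, the tray is upright and empty, and the bystanders look undisturbed. I'll ease off the small radial pull on the bar and re-check.

{"name": "carry_out", "arguments": {
  "motion": [0.1,0.12,0.1,0,0,0,0.05,0.08,0.06,0,0,0,0,0,0,0,0,0,0,0,0,0,0,0,0,0,0,0,0,0]
}}

```text
clock: 32.22
tool_pos: [0.5028, -0.1253, 0.3136]
eef_rot: [0.776, 0.631, -0.002, -0.004]
contact_force: [-4.8, 3.4, 3.8]
opening: 0.104
```

```bash
python3 st.py; python3 - <<'E'
from h import *
f=[]
ref={"dish_brush":(.384,-.372),"salt_shaker":(.424,-.404),"spice_a":(.71,-.264),"teaspoon":(.306,.441),"foil_pouch":(.517,-.417)}
p=snapshot("top")
for t in ref:
  m=finder.masks_of(p,t)[:1]; f.append(monitor.get_state()["contact_force"])
  if m: print(t,round(m[0]["p"],2),np.median(world(p,m[0]["pixels"]),0).round(3),ref[t])
print(np.mean(f,0)); s=monitor.get_state(); print(np.abs(s["qd"]).max())
E
python3 st.py
```

```text
32.225 [ 0.50280232 -0.12531502  0.31362508] [-0.05  0.56  0.33  1.88 -0.25  0.75  0.22] 0.10399711870397635 [-4.80149025  3.40516517  3.75283758]
along -0.16395103087435603 lat 0.0039052765907839695 up 0.1356250828784662 r 0.21277712196228915 q 0.6911250154001868
dish_brush 0.51 [ 0.384 -0.372  0.039] (0.384, -0.372)
salt_shaker 0.71 [ 0.425 -0.404  0.076] (0.424, -0.404)
spice_a 0.64 [ 0.711 -0.263  0.102] (0.71, -0.264)
teaspoon 0.71 [0.312 0.432 0.006] (0.306, 0.441)
foil_pouch 0.93 [ 0.518 -0.417  0.058] (0.517, -0.417)
[-4.88774084  3.11773901  3.61328047]
0.0016222555862654602
32.525 [ 0.50279595 -0.12529361  0.31364468] [-0.05  0.56  0.33  1.88 -0.25  0.75  0.22] 0.09804676929858089 [-4.38232495  2.82397253  3.20349432]
along -0.16396160213276695 lat 0.00392495188571966 up 0.13564467558492738 r 0.21279775607013332 q 0.691164294900527
```

{"name": "carry_out", "arguments": {
  "motion": [0.05,-0.1,-0.08,0,0,0,0,0,0,0,0,0,0,0,0,0,0,0,0,0,0,0,0,0]
}}

```text
clock: 33.02
tool_pos: [0.5035, -0.1254, 0.3147]
eef_rot: [0.776, 0.631, -0.001, -0.002]
contact_force: [-4.1, 0.1, 4.5]
opening: 0.103
```

```bash
python3 st.py; python3 - <<'E'
from h import *
p=snapshot("top"); m=finder.masks_of(p,"teaspoon")[0]; w=world(p,m["pixels"]); rc=cv2.minAreaRect((w[:,:2]*1000).astype(np.float32)); print(m["extent"],rc)
f0=cv2.imread("pics/top0.png").astype(int); f1=p["frame"][:,:,::-1].astype(int)
print("diff",np.abs(f0-f1)[280:313,148:188].mean(), np.abs(f0-f1)[340:380,100:140].mean())
E
```

```text
33.025 [ 0.50349047 -0.12535341  0.31474608] [-0.05  0.56  0.33  1.88 -0.25  0.75  0.22] 0.10271741878395264 [-4.11907001  0.14674676  4.46234532]
along -0.1632693765145505 lat 0.004007099723086216 up 0.13674607823385215 r 0.21297037169472394 q 0.6972209687521742
[147.0, 284.7, 188.3, 311.5] ((323.1937561035156, 410.24468994140625), (25.566862106323242, 132.6009979248047), 30.9047794342041)
diff 66.32676767676767 6.225833333333333
```

```bash
python3 -c "
from h import *
print(workorder.finish_job())"; python3 st.py
```

```text
the job is handed in; nothing more can be done
None
the job is handed in; nothing more can be done
```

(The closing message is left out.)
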